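Fetch the spare objective from behind the bottle and beaker

ROBOT

A 6-joint arm with a two-finger parallel gripper is mounted at the origin on a cart in front of the work surface, level with it; the furniture and walls round the work are solid. World frame = base frame: x ahead of the robot, y to its left, z up, the work surface at z = 0. Lengths are in m, angles in degrees, forces in N, time in s.
With the tool pointing down it reaches from about 0.3 to 0.75 m from the base axis. Payload 8.5 kg.
Tool frame: the origin (TCP) lies between the finger pads; the fingertips stand env.finger_overhang ahead of it and the grasp point (between the pads) lies 2 mm behind it (env.finger_overhang is the distance from the TCP to the fingertips, in m); z points along the fingers, y is the line along which they close (so a half turn about z gives the same grasp; the last joint's range is limited). The gripper opens to 85 mm and grips with 20 to 120 N. Pads are 22 mm wide; open, the fingers measure 114 mm over their backs; the gripper's body (76 mm by 85 mm) begins 54 mm behind the grasp point. The pads swing forward as they close: fully open they stand 13 mm farther back than shut.
Start: joints at [-12.336, 21.807, 74.336, -0, 83.858, -12.336], TCP at [0.55, 0, 0.248] pointing down, gripper open.
Joint ranges: [-178.18, 178.18], [-50.72, 133.34], [12.68, 142.11], [-81.47, 261.47], [9.98, 163.14], [-165.26, 165.26]. Speed limits (degrees/s): [136.94, 136.94, 180, 180, 180, 180].

INTERFACE

Orientations are given as a 3x3 rotation matrix whose columns are the frame's x, y, z axes.
In Python, from rig import env gives the robot as it stands. The module is installed in compiled form; this text tells all that it offers.
- The arm moves only by the tool jog_arm, never from a script. Its arguments are lists of equal length, an entry for each row: "hand": the finger opening in m, from 0 to 0.0854; "travel": the shift along the world's x, y, z in m, a list of three; "yaw": the turn about the world's z in rad. A call has exactly 5 rows; each row shifts and turns the commanded pose from where the row before left it; what a row does not reach is not made up. A row lasts 1/8 s, in which the tool goes at most 62.5 mm and 10.7 degrees, less where a joint would pass 70% of its speed; a pose out of reach is approached as far as the arm can. A call is refused whole if a number of a shift passes 0.0625 or a number of a turn 0.188, either way. A call with a gripper value outside its range is refused whole. The fingers move at their own pace and stop on an object; "grip_force" is the grip in N (left out, the last holds). Time passes only in rows, so rows that do not move let the fingers close, or fill a call up. It gives the time, the measured TCP pose, the force, the opening and the grip force at its end, in the units of the state.
- env.observe(): the state, without advancing time (a new reading comes with each control period).
- env.get_image(name): name is "scene" or "side" or "wrist"; returns the picture (480x640x3 uint8, red, green, blue); there is no depth.
- env.calibration(name): a dict with "fx", "fy", "cx", "cy" (pixels), "k1" (the pictures are not rectified: a ray, as slopes to the right and down, at radius r is drawn at 1 + k1 r^2 times it, then the intrinsics apply), "position" and "rotation" of the camera in the world; the wrist camera has in their place "hand_eye" (4x4, takes a point from camera to tool coordinates, whose origin is the TCP and whose axes are the flange's). Camera axes: x right, y down, z forward; pixel columns grow to the right and rows downward; lengths in m; the calibration is good to about 2 mm. A picture is of the moment at which its call begins: read the wrist's pose just before it. calibration takes no time and is no camera call.
- env.close_job(): hands the job in; it is judged then, once.
The state is a dict: "time_s": time; "q": joint angles; "qvel": joint speeds; "joint_efforts": joint torques, N m; "position": TCP position; "tool_rot": TCP orientation; "ft_force": force on the tool from outside, world axes, zero at the start; "wrist_torque": the same for the moment, N m; "grip_width": finger opening in m; "gripper_force": force on a finger pad.
Only numpy, scipy, OpenCV 4.12 (cv2) and the standard library are available. Lean on these libraries where they do the work, as an engineer would, in place of code of your own. Each camera call takes 0.05 s, during which the arm holds its last target. There are 200 camera calls.

TASK

The spare microscope objective in its clear case is at the deep end of the storage stand, behind the amber bottle and the beaker. Stand both of those aside in the tray, then set the objective case upright in the middle of the round seat, and only after that put the bottle and the beaker back, each upright on the very disc of the stand it came from. Do not tip any of them over, and leave the vial and the nut in the tray where they are.

Things in the scene. Friction and masses are not known exactly. Their poses are not given: they have to be found in the camera images.
- bottle_centre (a point): Amber glass reagent bottle with a white cap, standing, 54 mm diameter, 106 mm tall, about 0.2 kg; straight up to about 70 mm, cap 32 mm wide in the top 18 mm. Point: on its axis, half-way up (53 mm over its underside); z along the axis, up. At the start it stands on the front or the middle disc of the stand.
- glass_centre (a point): Empty clear glass beaker, open at the top, standing, 51 mm outer diameter, 66 mm tall, about 0.08 kg; can be grasped across the outside. Point: on its axis, half-way up (33 mm over its underside); z along the axis, up. At the start it stands on the other of the front and middle discs.
- objective_centre (a point): Spare microscope objective in a clear tube case with a black round base, standing, 55 mm tall: base 35 mm diameter and 10 mm high, clear tube above it 25 mm diameter (firm for grasping from 10 to 46 mm over its underside), 0.06 kg. Point: on its axis, half-way up (27.5 mm over its underside); z along the axis, up. At the start it stands on the rear disc of the stand.
- stand: Fixed aluminium plate 205 x 80 x 6 mm; things stand on it. Black flush discs on its y = 0 line: front x = -52 mm, middle +14 (60 mm diameter), rear +64 (39 mm). Dark cheeks flank the rear disc: x = 40 to 90 mm, inner faces y = -27 and +27, outer 33, tops 52 mm over the bench; there, grasp with fingers before and behind, along x. Origin: on the bench, on the centre line; +x from front to rear disc.
- tray: Side tray, fixed to the bench: grey plastic, 220 mm along its x, 120 mm along its y, low rim 14 mm high and 4 mm thick, inner floor 5 mm over the bench. Origin: under its centre, on the bench. Its half at -x and its middle are empty; vial and nut stand near its +x end.
- seat: Flat round aluminium seat with a black ring on its top, fixed to the bench, 80 mm diameter, top 8 mm over the bench. Origin: on the bench under its centre.
- vial: Bystander: small glass vial with a white cap, 25 mm diameter, 52 mm tall, standing loose in the tray about 85 mm from the tray's centre toward its +x end, on the +y side. Origin: centre of its underside.
- nut: Bystander: steel hexagon nut, 27 mm wide, 13 mm high, lying loose in the tray about 85 mm from the tray's centre toward its +x end, on the -y side. Origin: centre of its underside.
Mind the look-alikes: they are no part of the job. What is shaped like the part that bears bottle_centre but red is not meant.

How it is judged:
By the outcome, as a careful person would: the job done as asked, in the order asked, and still so for the second after the job is handed in, with the robot touching nothing.
It also fails if it takes over 141 s, if anything falls off the work surface, if the arm or the gripper's body presses on something with over 40 N, if the wrist force passes 120 N, or if a joint passes its speed limit or range.

## Working session

There is one attempt and no reset: what is moved stays moved. The work goes in short steps, Python scripts to look and compute and a tool call to move; the robot and the scene stay as the last step left them, time stands still between calls to the robot, and variables do not carry over. Pictures are saved under pics/ and viewed, at most 14 in all, crops included, and the job is handed in when it is done.

Besides the shell and the picture viewer there is one more tool, called after "Emit:" in YAML: its name, and indented under it one key for each argument. jog_arm: Moves the arm, as the interface text tells. Its arguments: {"type":"object","properties":{"hand":{"type":"array"},"travel":{"type":"array"},"yaw":{"type":"array"},"grip_force":{"type":"number"}},"required":["hand","travel","yaw"]}

```bash
mkdir -p pics; ls
python3 - <<'E'
from rig import env
import cv2
s=env.observe(); print(s["position"],s["tool_rot"],s["time_s"],env.finger_overhang,s["grip_width"])
for n in("scene","side","wrist"):
    cv2.imwrite(f"pics/{n}0.png",env.get_image(n)[:,:,::-1]); print(n,env.calibration(n))
E
```

```text
pics
[5.49715309e-01 7.56909873e-05 2.47695072e-01] [[-4.88634963e-06  9.99998911e-01 -1.47551204e-03]
 [ 9.99999937e-01  5.41152537e-06  3.55924006e-04]
 [ 3.55931603e-04 -1.47551021e-03 -9.99998848e-01]] 0.0 0.017 0.085646859513693
scene {'fx': 444.239396296057, 'fy': 444.239396296057, 'cx': 317.7808777398441, 'cy': 236.3227476809856, 'k1': -0.021375995901427348, 'position': array([ 0.25833332, -0.52938026,  0.72303843]), 'rotation': array([[ 0.86352052, -0.38209908,  0.32913918],
       [-0.50426834, -0.6629501 ,  0.55336299],
       [ 0.00676336, -0.64381477, -0.76515149]])}
side {'fx': 545.8085558307872, 'fy': 545.8085558307872, 'cx': 320.15041511578016, 'cy': 240.78528330743416, 'k1': -0.11046989518374649, 'position': array([-0.00192757,  0.73759152,  0.49347557]), 'rotation': array([[-0.82408805, -0.21899375,  0.52241805],
       [-0.56610495,  0.35111807, -0.74581585],
       [-0.0201014 , -0.91036137, -0.41332566]])}
wrist {'fx': 391.12809511165875, 'fy': 391.12809511165875, 'cx': 314.80294862997573, 'cy': 241.74953995220207, 'k1': -0.00730731729637513, 'hand_eye': array([[-8.09731451e-04, -9.48121899e-01, -3.17905976e-01,
         8.24156710e-02],
       [ 9.99999004e-01, -4.00157459e-04, -1.35364739e-03,
        -7.57199254e-04],
       [ 1.15621029e-03, -3.17906755e-01,  9.48121278e-01,
        -1.25760283e-01],
       [ 0.00000000e+00,  0.00000000e+00,  0.00000000e+00,
         1.00000000e+00]])}
```

View all.

View pics/scene0.png

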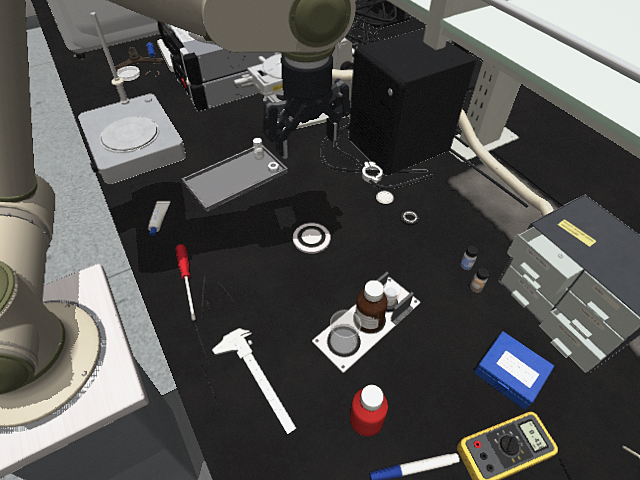

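View pics/side0.png

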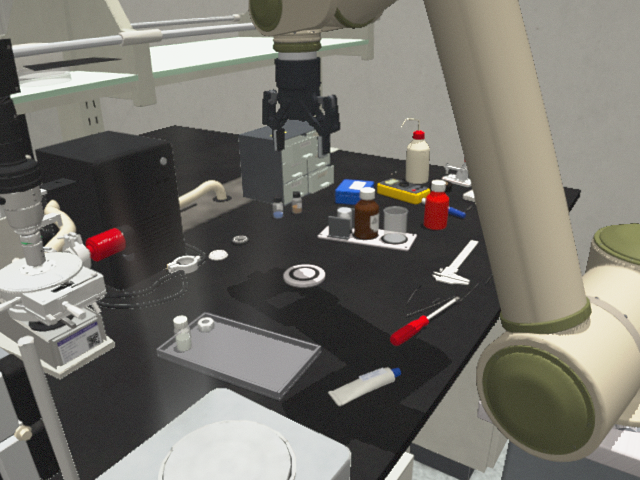

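View pics/wrist0.png

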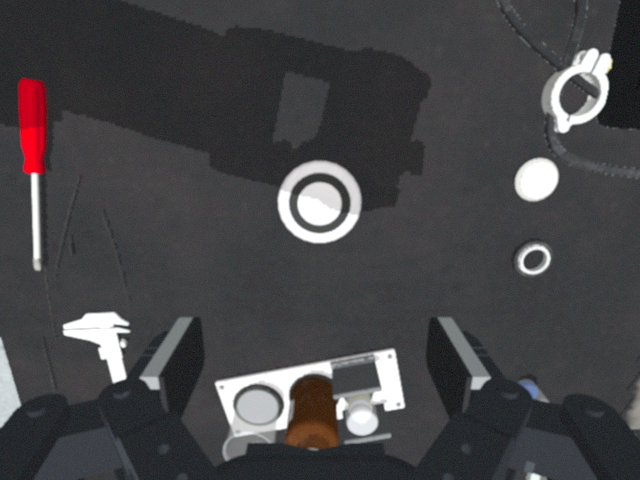

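```bash
cat > h.py <<'E'
import numpy as np, cv2
from rig import env
def ray(n,px,s=None):
    c=env.calibration(n)
    K=np.array([[c["fx"],0,c["cx"]],[0,c["fy"],c["cy"]],[0,0,1]])
    u=cv2.undistortPoints(np.array(px,float).reshape(-1,1,2),K,np.array([c["k1"],0,0,0]))[:,0]
    d=np.c_[u,np.ones(len(u))]
    if n=="wrist":
        s=s or env.observe(); H=c["hand_eye"]; R=s["tool_rot"]@H[:3,:3]; p=s["position"]+s["tool_rot"]@H[:3,3]
    else: R,p=c["rotation"],c["position"]
    return p,d@R.T
def plane(n,px,z,s=None):
    p,d=ray(n,px,s); return (p+d*((z-p[2])/d[:,2])[:,None]).round(4)
E
python3 - <<'E'
from h import *
print("tray scene\n",plane("scene",[(183,180),(257,146),(287,170),(207,206)],.014))
print("tray side\n",plane("side",[(321,346),(159,349),(209,314),(282,395)],.014))
print("seat",plane("wrist",[(320,202)],.008),plane("scene",[(312,237)],.008),plane("side",[(304,275)],.008))
print("stand wrist\n",plane("wrist",[(217,383),(393,349),(404,408),(258,404)],.006))
print("stand scene\n",plane("scene",[(313,345),(344,370),(420,300),(393,277)],.006))
print("beaker rim / cap scene",plane("scene",[(345,321)],.072),plane("scene",[(375,288)],.112),plane("scene",[(391,289)],.061))
print("vial top,nut",plane("side",[(180,320)],.057),plane("side",[(205,323)],.018),plane("scene",[(257,139)],.057),plane("scene",[(273,166)],.018))
E
```

```text
tray scene
 [[0.3774 0.2889 0.014 ]
 [0.5806 0.3163 0.014 ]
 [0.604  0.1986 0.014 ]
 [0.3953 0.1814 0.014 ]]
tray side
 [[0.3874 0.1856 0.014 ]
 [0.587  0.327  0.014 ]
 [0.5944 0.2129 0.014 ]
 [0.368  0.3052 0.014 ]]
seat [[ 5.533e-01 -1.000e-04  8.000e-03]] [[ 0.5545 -0.0078  0.008 ]] [[0.5489 0.007  0.008 ]]
stand wrist
 [[ 0.4376 -0.2091  0.006 ]
 [ 0.6336 -0.1643  0.006 ]
 [ 0.6513 -0.2437  0.006 ]
 [ 0.4826 -0.2381  0.006 ]]
stand scene
 [[ 0.4341 -0.2214  0.006 ]
 [ 0.4565 -0.2874  0.006 ]
 [ 0.6548 -0.2429  0.006 ]
 [ 0.6421 -0.1746  0.006 ]]
beaker rim / cap scene [[ 0.4851 -0.2389  0.072 ]] [[ 0.5466 -0.23    0.112 ]] [[ 0.5941 -0.221   0.061 ]]
vial top,nut [[0.5655 0.2963 0.057 ]] [[0.5753 0.2404 0.018 ]] [[0.5724 0.2892 0.057 ]] [[0.5797 0.2239 0.018 ]]
```

Emit:
jog_arm:
  hand: [0.085, 0.085, 0.085, 0.085, 0.085]
  travel:
    - [-0.005, -0.05, 0.03]
    - [-0.005, -0.05, 0.02]
    - [0, -0.02, 0]
    - [0, 0, 0]
    - [0, 0, 0]
  yaw: [0.1, 0.1, 0.025, 0, 0]

```text
time_s: 0.78
position: [0.5399, -0.1193, 0.298]
tool_rot: [[-0.223, 0.975, -0.001], [0.975, 0.223, 0.001], [0.001, -0.001, -1.0]]
ft_force: [0.1, 0.1, -0.7]
grip_width: 0.0851
gripper_force: 0.0
```

Run:
```python
from h import *
s=env.observe(); im=env.get_image("wrist"); cv2.imwrite("pics/w1.png",im[:,:,::-1])
np.savez("w1.npz",R=s["tool_rot"],p=s["position"]); print(s["position"],s["tool_rot"],s["time_s"],s["q"])
```

```text
[ 0.53989482 -0.11928696  0.29798433] [[-2.23115086e-01  9.74791828e-01 -7.42328305e-04]
 [ 9.74791820e-01  2.23115542e-01  6.01611806e-04]
 [ 7.52071255e-04 -5.89386890e-04 -9.99999544e-01]] 0.775 [-2.47345298e+01  2.04244616e+01  6.82650211e+01  1.35151291e-02
  9.13635702e+01 -3.76262940e+01]
```

View pics/w1.png

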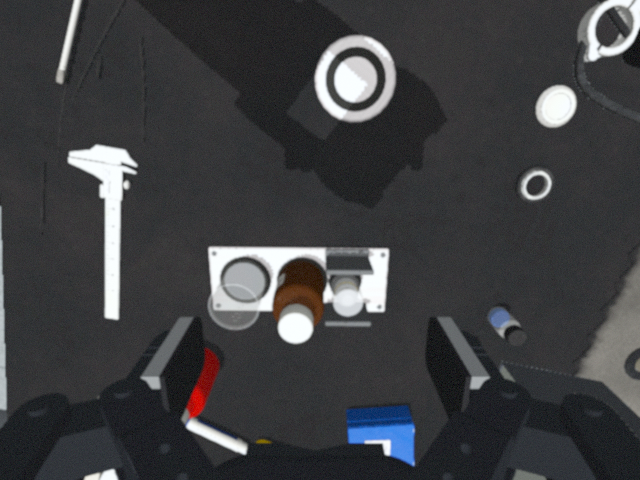

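Run:
```python
from h import *
f=np.load("w1.npz"); s=dict(tool_rot=f["R"],position=f["p"])
P=lambda px,z:plane("wrist",px,z,s)
c=P([(209.5,247),(389,248.5),(386,312.5),(213,312.5)],.006);print(c,c.mean(0))
for a,b in((0,1),(3,2)): d=c[b]-c[a];print(np.linalg.norm(d),np.degrees(np.arctan2(d[1],d[0])))
print("cap",P([(296,322)],.112),"beaker",P([(234,306)],.072),P([(245,280)],.008),"obj",P([(347,298)],.061),"seat",P([(355.5,78.5)],.008))
```

```text
[[ 0.4365 -0.208   0.006 ]
 [ 0.6351 -0.1644  0.006 ]
 [ 0.6544 -0.2435  0.006 ]
 [ 0.4521 -0.2898  0.006 ]] [ 0.544525 -0.226425  0.006   ]
0.20332958466489817 12.382099536411221
0.20753067243181186 12.891150096539763
cap [[ 0.5441 -0.219   0.112 ]] beaker [[ 0.4826 -0.2382  0.072 ]] [[ 0.4827 -0.2383  0.008 ]] obj [[ 0.5931 -0.2094  0.061 ]] seat [[ 5.526e-01 -5.000e-04  8.000e-03]]
```

Emit:
jog_arm:
  hand: [0.085, 0.085, 0.085, 0.085, 0.085]
  travel:
    - [0, -0.02, -0.02]
    - [0, -0.02, -0.02]
    - [0, -0.02, -0.02]
    - [0, -0.02, -0.02]
    - [0.0046, -0.0212, -0.02]
  yaw: [-0.175, -0.175, -0.175, -0.175, -0.175]

```text
time_s: 1.45
position: [0.5448, -0.2207, 0.1977]
tool_rot: [[0.609, 0.793, -0.0], [0.793, -0.609, 0.0], [0.0, -0.0, -1.0]]
ft_force: [0.4, -0.4, 0.7]
grip_width: 0.0849
gripper_force: 0.0
```

Emit:
jog_arm:
  hand: [0.085, 0.085, 0.085, 0.085, 0.085]
  travel:
    - [0, 0, -0.02]
    - [0, 0, -0.02]
    - [0, 0, -0.01]
    - [0, 0, 0]
    - [0, 0, 0]
  yaw: [-0.175, -0.175, -0.175, -0.175, 0]

```text
time_s: 2.08
position: [0.5448, -0.2203, 0.1482]
tool_rot: [[0.975, 0.222, -0.0], [0.222, -0.975, 0.0], [-0.0, -0.0, -1.0]]
ft_force: [-0.4, -0.2, -0.4]
grip_width: 0.0848
gripper_force: 0.0
```

Run:
```python
from h import *
s=env.observe(); im=env.get_image("wrist"); np.savez("w2.npz",R=s["tool_rot"],p=s["position"]); print(s["position"],s["tool_rot"],s["time_s"],s["q"])
im2=env.get_image("scene")[160:400,230:550]
cv2.imwrite("pics/w2.png",np.hstack([cv2.resize(im,(533,400)),cv2.resize(im2,(266,400))[:, :]])[:,:,::-1])
```

```text
[ 0.54481396 -0.22026568  0.14819974] [[ 9.75148909e-01  2.21550270e-01 -2.88122328e-04]
 [ 2.21550350e-01 -9.75148892e-01  2.84616796e-04]
 [-2.17905241e-04 -3.41377361e-04 -9.99999918e-01]] 2.075 [-3.35489743e+01  3.05000395e+01  7.70869462e+01  4.68598001e-03
  7.24357847e+01  4.36495037e+01]
```

View pics/w2.png

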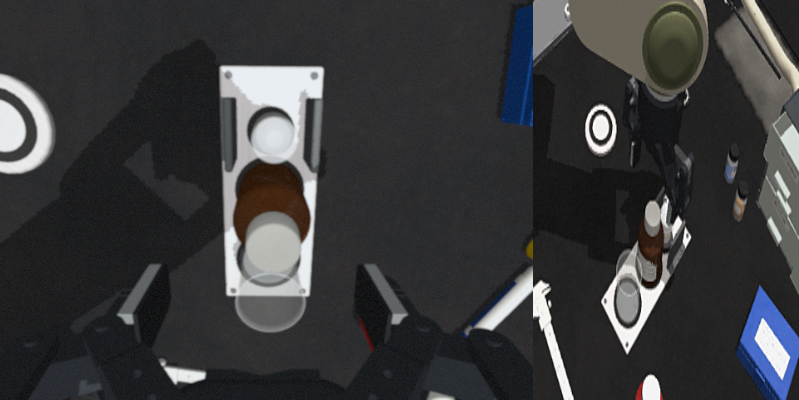

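Run:
```python
from h import *
f=np.load("w2.npz"); s=dict(tool_rot=f["R"],position=f["p"])
P=lambda px,z:plane("wrist",np.array(px)*1.2007,z,s)
print("cap",P([(272,239)],.112),"beaker",P([(271,304)],.072),"obj",P([(273,128)],.061),P([(271,134)],.008),"disc",P([(271,187)],.006))
c=P([(221,67),(323,67),(312,295),(227,295)],.006);print(c,c.mean(0)); print(c[0]-c[3],c[1]-c[2])
```

```text
cap [[ 0.5507 -0.2235  0.112 ]] beaker [[ 0.4815 -0.2403  0.072 ]] obj [[ 0.6038 -0.2131  0.061 ]] [[ 0.5939 -0.2155  0.008 ]] disc [[ 0.5501 -0.2258  0.006 ]]
[[ 0.6343 -0.1668  0.006 ]
 [ 0.6515 -0.2427  0.006 ]
 [ 0.4536 -0.289   0.006 ]
 [ 0.4356 -0.2093  0.006 ]] [ 0.54375 -0.22695  0.006  ]
[0.1987 0.0425 0.    ] [0.1979 0.0463 0.    ]
```

Emit:
jog_arm:
  hand: [0.085, 0.085, 0.085, 0.085, 0.085]
  travel:
    - [0.002, -0.003, -0.015]
    - [0, 0, -0.02]
    - [0, 0, -0.025]
    - [0, 0, -0.02]
    - [0, 0, -0.008]
  yaw: [0, 0, 0, 0, 0]

```text
time_s: 2.8
position: [0.546, -0.2239, 0.0585]
tool_rot: [[0.975, 0.22, -0.002], [0.22, -0.975, 0.001], [-0.002, -0.002, -1.0]]
ft_force: [-0.3, 0.6, 0.7]
grip_width: 0.0853
gripper_force: 0.0
```

Emit:
jog_arm:
  hand: [0.07, 0.06, 0.05, 0.045, 0.045]
  travel:
    - [0, 0, 0]
    - [0, 0, 0]
    - [0, 0, 0]
    - [0, 0, 0]
    - [0, 0, 0]
  yaw: [0, 0, 0, 0, 0]
  grip_force: 25

```text
time_s: 3.42
position: [0.5471, -0.2247, 0.0614]
tool_rot: [[0.976, 0.219, 0.002], [0.219, -0.976, -0.002], [0.002, 0.002, -1.0]]
ft_force: [-0.1, -1.6, 5.3]
grip_width: 0.0521
gripper_force: 26.1
```

Emit:
jog_arm:
  hand: [0.045, 0.045, 0.045, 0.045, 0.045]
  travel:
    - [0, 0, 0.01]
    - [0, 0, 0.02]
    - [0, 0, 0.025]
    - [0, 0.005, 0.025]
    - [-0.005, 0.02, 0.01]
  yaw: [0, 0, 0, 0, 0]
  grip_force: 35

```text
time_s: 4.05
position: [0.5416, -0.199, 0.1514]
tool_rot: [[0.976, 0.218, 0.001], [0.218, -0.976, -0.001], [0.001, 0.001, -1.0]]
ft_force: [0.6, 0.4, -2.9]
grip_width: 0.0514
gripper_force: 37.1
```

Emit:
jog_arm:
  hand: [0.045, 0.045, 0.045, 0.045, 0.045]
  travel:
    - [-0.01, 0.035, 0]
    - [-0.01, 0.045, 0]
    - [-0.01, 0.045, 0]
    - [-0.01, 0.045, 0]
    - [-0.01, 0.045, 0]
  yaw: [0, 0, 0, 0, 0]

```text
time_s: 4.68
position: [0.4898, 0.0182, 0.1498]
tool_rot: [[0.976, 0.219, -0.002], [0.219, -0.976, 0.001], [-0.002, -0.001, -1.0]]
ft_force: [0.3, 0.8, -2.3]
grip_width: 0.0514
gripper_force: 37.1
```

Emit:
jog_arm:
  hand: [0.045, 0.045, 0.045, 0.045, 0.045]
  travel:
    - [-0.01, 0.045, 0]
    - [-0.01, 0.045, 0]
    - [-0.01, 0.045, 0]
    - [-0.01, 0.045, 0]
    - [-0.015, 0.03, 0]
  yaw: [0, 0, 0, 0, 0]

```text
time_s: 5.3
position: [0.4345, 0.2279, 0.1497]
tool_rot: [[0.975, 0.221, -0.002], [0.221, -0.975, -0.0], [-0.002, -0.0, -1.0]]
ft_force: [-0.0, 0.3, -2.7]
grip_width: 0.0513
gripper_force: 37.1
```

Emit:
jog_arm:
  hand: [0.045, 0.045, 0.045, 0.045, 0.045]
  travel:
    - [-0.015, 0.013, 0]
    - [-0.0106, 0.005, 0]
    - [0, 0, 0]
    - [0, 0, 0]
    - [0, 0, 0]
  yaw: [0, 0, 0, 0, 0]

```text
time_s: 5.92
position: [0.4115, 0.2432, 0.1503]
tool_rot: [[0.976, 0.218, 0.0], [0.218, -0.976, -0.0], [0.0, 0.0, -1.0]]
ft_force: [-0.6, 0.2, -2.5]
grip_width: 0.0515
gripper_force: 37.1
```

Run:
```python
from h import *
s=env.observe(); im=env.get_image("wrist"); np.savez("w3.npz",R=s["tool_rot"],p=s["position"]); print(s["position"],s["time_s"],s["q"],s["grip_width"])
im2=env.get_image("side")[100:430,60:400]; im3=env.get_image("scene")[60:350,120:440]
cv2.imwrite("pics/w3.png",np.vstack([np.hstack([cv2.resize(im2,(360,300)),cv2.resize(im3,(360,300))]),np.hstack([cv2.resize(im,(400,300)),np.zeros((300,320,3),np.uint8)])])[:,:,::-1])
```

```text
[0.41152524 0.2432449  0.15033508] 5.925 [ 1.63605485e+01  2.06268229e+01  9.44420759e+01 -6.13129104e-03
  6.49174275e+01  9.37801836e+01] 0.051527527021034476
```

View pics/w3.png

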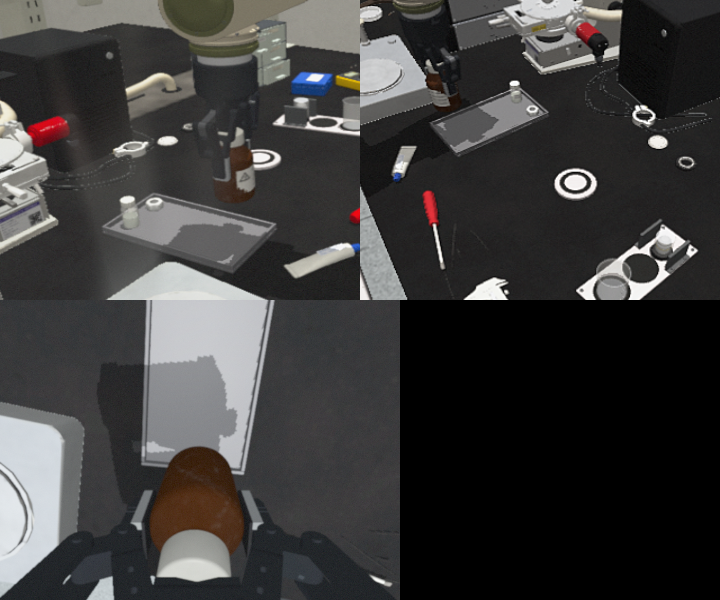

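Run:
```python
from h import *
f=np.load("w3.npz"); s=dict(tool_rot=f["R"],position=f["p"])
c=plane("wrist",np.array([(143,167),(246,174),(146,1),(273,1)])*1.6,.014,s);print(c)
print(np.degrees(np.arctan2(*(c[2]-c[0])[1::-1])),np.degrees(np.arctan2(*(c[3]-c[1])[1::-1])))
```

```text
[[0.372  0.2991 0.014 ]
 [0.3894 0.1803 0.014 ]
 [0.5395 0.3215 0.014 ]
 [0.5654 0.205  0.014 ]]
7.617048161377877 7.988766668450631
```

Emit:
jog_arm:
  hand: [0.045, 0.045, 0.045, 0.045, 0.045]
  travel:
    - [0.011, 0.002, -0.02]
    - [0, 0, -0.03]
    - [0, 0, -0.025]
    - [0, 0, -0.01]
    - [0, 0, -0.0055]
  yaw: [0, 0, 0, 0, 0]

```text
time_s: 6.7
position: [0.4223, 0.2458, 0.0598]
tool_rot: [[0.976, 0.219, 0.0], [0.219, -0.976, 0.0], [0.0, -0.0, -1.0]]
ft_force: [0.5, 0.9, -1.8]
grip_width: 0.0516
gripper_force: 37.3
```

Emit:
jog_arm:
  hand: [0.045, 0.045, 0.053, 0.06, 0.075]
  travel:
    - [0, 0, 0]
    - [0, 0, 0]
    - [0, 0, 0]
    - [0, 0, 0]
    - [0, 0, 0]
  yaw: [0, 0, 0, 0, 0]

```text
time_s: 7.32
position: [0.4221, 0.2458, 0.06]
tool_rot: [[0.976, 0.219, 0.0], [0.219, -0.976, 0.0], [0.0, -0.0, -1.0]]
ft_force: [-0.9, -0.5, 0.4]
grip_width: 0.0744
gripper_force: 0.0
```

Emit:
jog_arm:
  hand: [0.085, 0.085, 0.085, 0.085, 0.085]
  travel:
    - [0, 0, 0.015]
    - [0, 0, 0.035]
    - [0, 0, 0.04]
    - [0, -0.01, 0.02]
    - [0, -0.035, 0]
  yaw: [0, 0, 0, 0, 0]

```text
time_s: 7.95
position: [0.4226, 0.2012, 0.1714]
tool_rot: [[0.975, 0.221, 0.004], [0.221, -0.975, 0.001], [0.004, -0.0, -1.0]]
ft_force: [0.8, 0.2, -0.3]
grip_width: 0.0849
gripper_force: 0.0
```

Emit:
jog_arm:
  hand: [0.085, 0.085, 0.085, 0.085, 0.085]
  travel:
    - [0.006, -0.05, 0]
    - [0.006, -0.05, 0]
    - [0.006, -0.05, 0]
    - [0.006, -0.05, 0]
    - [0.006, -0.05, 0]
  yaw: [0, 0, 0, 0, 0]

```text
time_s: 8.57
position: [0.452, -0.0508, 0.17]
tool_rot: [[0.976, 0.219, 0.001], [0.219, -0.976, -0.0], [0.0, 0.0, -1.0]]
ft_force: [1.3, -0.5, -0.5]
grip_width: 0.0852
gripper_force: 0.0
```

Emit:
jog_arm:
  hand: [0.085, 0.085, 0.085, 0.085, 0.085]
  travel:
    - [0.01, -0.05, 0]
    - [0.01, -0.05, 0]
    - [0.01, -0.05, -0.01]
    - [0, -0.03, -0.01]
    - [0, -0.01, 0]
  yaw: [0, 0, 0, 0, 0]

```text
time_s: 9.2
position: [0.4816, -0.2404, 0.1491]
tool_rot: [[0.976, 0.217, -0.001], [0.217, -0.976, 0.001], [-0.001, -0.001, -1.0]]
ft_force: [0.4, 0.7, -0.6]
grip_width: 0.0849
gripper_force: 0.0
```

Emit:
jog_arm:
  hand: [0.085, 0.085, 0.085, 0.085, 0.085]
  travel:
    - [0, 0, 0]
    - [0, 0, 0]
    - [0, 0, 0]
    - [0, 0, 0]
    - [0, 0, 0]
  yaw: [0, 0, 0, 0, 0]

```text
time_s: 9.82
position: [0.482, -0.239, 0.1499]
tool_rot: [[0.976, 0.219, 0.0], [0.219, -0.976, -0.0], [0.0, 0.0, -1.0]]
ft_force: [0.3, 0.1, 1.3]
grip_width: 0.085
gripper_force: 0.0
```

Run:
```python
from h import *
s=env.observe(); im=env.get_image("wrist"); np.savez("w4.npz",R=s["tool_rot"],p=s["position"]); print(s["position"],s["time_s"])
cv2.imwrite("pics/w4.png",im[:,:,::-1])
cv2.imwrite("pics/s4.png",env.get_image("side")[:,:,::-1])
```

```text
[ 0.48202703 -0.23895806  0.1499076 ] 9.825
```

View pics/w4.png

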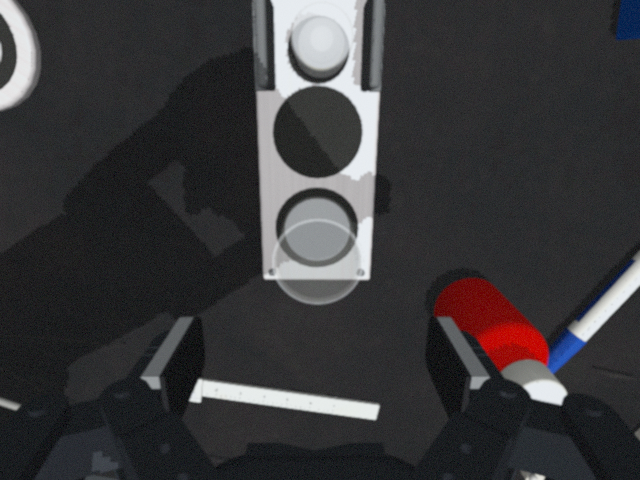

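View pics/s4.png

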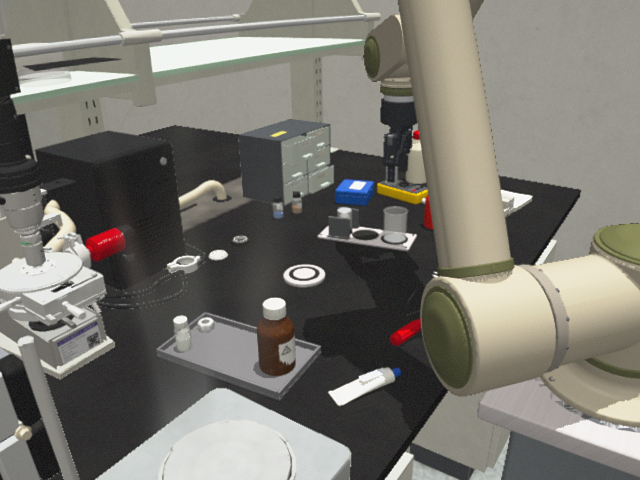

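Run:
```python
from h import *
f=np.load("w4.npz"); s=dict(tool_rot=f["R"],position=f["p"])
P=lambda px,z:plane("wrist",px,z,s)
print("mid",P([(318,131.5)],.006),"front",P([(317,228)],.006),"rim",P([(317,262)],.072),"base",P([(317,231)],.008),"obj",P([(322,42)],.06))
print("redcap",P([(532,380)],.106),plane("scene",[(372,397)],.106),"redbase",P([(475,305)],.0))
```

```text
mid [[ 0.5484 -0.2253  0.006 ]] front [[ 0.483  -0.2394  0.006 ]] rim [[ 0.4828 -0.2392  0.072 ]] base [[ 0.4814 -0.2398  0.008 ]] obj [[ 0.5933 -0.2168  0.06  ]]
redcap [[ 0.4559 -0.36    0.106 ]] [[ 0.4415 -0.3741  0.106 ]] redbase [[ 0.4468 -0.3752  0.    ]]
```

Emit:
jog_arm:
  hand: [0.085, 0.085, 0.085, 0.085, 0.085]
  travel:
    - [0, -0.0005, -0.02]
    - [0, 0, -0.03]
    - [0, 0, -0.03]
    - [0, 0, -0.018]
    - [0, 0, -0.008]
  yaw: [0, 0, 0, 0, 0]

```text
time_s: 10.55
position: [0.4818, -0.2396, 0.043]
tool_rot: [[0.976, 0.219, -0.001], [0.219, -0.976, 0.001], [-0.001, -0.001, -1.0]]
ft_force: [0.5, 0.2, -0.2]
grip_width: 0.0851
gripper_force: 0.0
```

Emit:
jog_arm:
  hand: [0.07, 0.06, 0.05, 0.042, 0.042]
  travel:
    - [0, 0, 0]
    - [0, 0, 0]
    - [0, 0, 0]
    - [0, 0, 0]
    - [0, 0, 0]
  yaw: [0, 0, 0, 0, 0]
  grip_force: 22

```text
time_s: 11.18
position: [0.4823, -0.24, 0.0446]
tool_rot: [[0.976, 0.219, 0.001], [0.219, -0.976, -0.001], [0.001, 0.001, -1.0]]
ft_force: [0.1, 0.5, 7.0]
grip_width: 0.05
gripper_force: 22.1
```

Emit:
jog_arm:
  hand: [0.042, 0.042, 0.042, 0.042, 0.042]
  travel:
    - [0, 0, 0.01]
    - [0, 0, 0.025]
    - [0, 0, 0.035]
    - [0, 0, 0.04]
    - [0, 0.01, 0.02]
  yaw: [0, 0, 0, 0, 0]

```text
time_s: 11.8
position: [0.4822, -0.2302, 0.1764]
tool_rot: [[0.976, 0.218, 0.002], [0.218, -0.976, -0.002], [0.002, 0.003, -1.0]]
ft_force: [-1.0, 0.9, -0.3]
grip_width: 0.0499
gripper_force: 23.2
```

Emit:
jog_arm:
  hand: [0.042, 0.042, 0.042, 0.042, 0.042]
  travel:
    - [0, 0.03, 0]
    - [0.002, 0.045, 0]
    - [0.002, 0.045, 0]
    - [0.002, 0.045, 0]
    - [0.002, 0.045, 0]
  yaw: [0, 0, 0, 0, 0]

```text
time_s: 12.42
position: [0.4897, -0.0182, 0.1743]
tool_rot: [[0.976, 0.219, 0.0], [0.219, -0.976, -0.0], [0.0, 0.0, -1.0]]
ft_force: [0.4, -0.4, -0.5]
grip_width: 0.0499
gripper_force: 23.2
```

Emit:
jog_arm:
  hand: [0.042, 0.042, 0.042, 0.042, 0.042]
  travel:
    - [0.002, 0.045, 0]
    - [0.002, 0.045, 0]
    - [0.002, 0.045, 0]
    - [0.002, 0.045, 0]
    - [0.002, 0.045, 0]
  yaw: [0, 0, 0, 0, 0]

```text
time_s: 13.05
position: [0.4997, 0.2068, 0.1743]
tool_rot: [[0.976, 0.219, 0.0], [0.219, -0.976, 0.0], [0.0, 0.0, -1.0]]
ft_force: [1.3, -0.0, -0.4]
grip_width: 0.0496
gripper_force: 23.2
```

Emit:
jog_arm:
  hand: [0.042, 0.042, 0.042, 0.042, 0.042]
  travel:
    - [0, 0.035, 0]
    - [0, 0.0155, 0]
    - [0, 0, -0.02]
    - [0, 0, -0.03]
    - [0, 0, -0.03]
  yaw: [0, 0, 0, 0, 0]

```text
time_s: 13.68
position: [0.5001, 0.2551, 0.0934]
tool_rot: [[0.976, 0.218, 0.0], [0.218, -0.976, -0.0], [0.0, 0.0, -1.0]]
ft_force: [0.2, -0.0, -1.6]
grip_width: 0.0499
gripper_force: 23.2
```

Emit:
jog_arm:
  hand: [0.042, 0.042, 0.042, 0.042, 0.042]
  travel:
    - [0, 0, -0.025]
    - [0, 0, -0.015]
    - [0, 0, -0.0065]
    - [0, 0, -0.004]
    - [0, 0, 0]
  yaw: [0, 0, 0, 0, 0]

```text
time_s: 14.3
position: [0.5002, 0.2558, 0.0437]
tool_rot: [[0.976, 0.219, 0.001], [0.219, -0.976, 0.0], [0.001, -0.0, -1.0]]
ft_force: [-0.1, 0.4, -0.7]
grip_width: 0.0502
gripper_force: 23.2
```

Release, rise, and head for the objective, turning +90°.

Emit:
jog_arm:
  hand: [0.051, 0.055, 0.06, 0.068, 0.075]
  travel:
    - [0, 0, 0]
    - [0, 0, 0]
    - [0, 0, 0]
    - [0, 0, 0]
    - [0, 0, 0.005]
  yaw: [0, 0, 0, 0, 0]

```text
time_s: 14.92
position: [0.4998, 0.2557, 0.0483]
tool_rot: [[0.976, 0.219, -0.001], [0.219, -0.976, -0.0], [-0.001, 0.0, -1.0]]
ft_force: [0.2, 0.8, -0.4]
grip_width: 0.0753
gripper_force: 0.0
```

Emit:
jog_arm:
  hand: [0.08, 0.08, 0.08, 0.08, 0.08]
  travel:
    - [0, 0, 0.025]
    - [0, 0, 0.04]
    - [0, 0, 0.04]
    - [0, -0.02, 0.02]
    - [0, -0.05, 0.01]
  yaw: [0, 0, 0, 0, 0]

```text
time_s: 15.55
position: [0.5002, 0.1861, 0.1849]
tool_rot: [[0.975, 0.222, 0.003], [0.222, -0.975, 0.001], [0.003, 0.0, -1.0]]
ft_force: [0.8, -0.2, -1.2]
grip_width: 0.0799
gripper_force: 0.0
```

Emit:
jog_arm:
  hand: [0.08, 0.08, 0.08, 0.08, 0.08]
  travel:
    - [0.01, -0.05, 0]
    - [0.01, -0.05, 0]
    - [0.01, -0.05, 0]
    - [0.01, -0.05, 0]
    - [0.01, -0.05, 0]
  yaw: [0.175, 0.175, 0.175, 0.175, 0.175]

```text
time_s: 16.18
position: [0.5501, -0.0659, 0.1838]
tool_rot: [[0.452, 0.892, 0.0], [0.892, -0.452, -0.0], [0.0, 0.0, -1.0]]
ft_force: [0.9, -0.3, 0.6]
grip_width: 0.0803
gripper_force: 0.0
```

Emit:
jog_arm:
  hand: [0.08, 0.08, 0.08, 0.08, 0.08]
  travel:
    - [0.01, -0.05, 0]
    - [0.01, -0.05, 0]
    - [0.01, -0.03, 0]
    - [0.01, -0.02, -0.01]
    - [0.004, 0, -0.02]
  yaw: [0.175, 0.175, 0.175, 0.175, 0]

```text
time_s: 16.8
position: [0.5945, -0.216, 0.1536]
tool_rot: [[-0.223, 0.975, 0.002], [0.975, 0.223, -0.001], [-0.002, 0.001, -1.0]]
ft_force: [-0.3, -0.1, -0.3]
grip_width: 0.0803
gripper_force: 0.0
```

Emit:
jog_arm:
  hand: [0.08, 0.08, 0.08, 0.08, 0.08]
  travel:
    - [0, 0, 0]
    - [0, 0, 0]
    - [0, 0, 0]
    - [0, 0, 0]
    - [0, 0, 0]
  yaw: [0, 0, 0, 0, 0]

```text
time_s: 17.42
position: [0.594, -0.2141, 0.1536]
tool_rot: [[-0.223, 0.975, 0.0], [0.975, 0.223, -0.0], [-0.0, 0.0, -1.0]]
ft_force: [0.5, -0.5, -0.4]
grip_width: 0.0802
gripper_force: 0.0
```

Run:
```python
from h import *
s=env.observe(); im=env.get_image("wrist"); np.savez("w5.npz",R=s["tool_rot"],p=s["position"]); print(s["position"],s["time_s"],s["q"])
cv2.imwrite("pics/w5.png",im[:,:,::-1])
```

```text
[ 0.593996   -0.21413283  0.15361915] 17.425 [-3.05483511e+01  3.42267563e+01  6.89157328e+01 -9.17991771e-04
  7.68357524e+01 -4.34465659e+01]
```

View pics/w5.png

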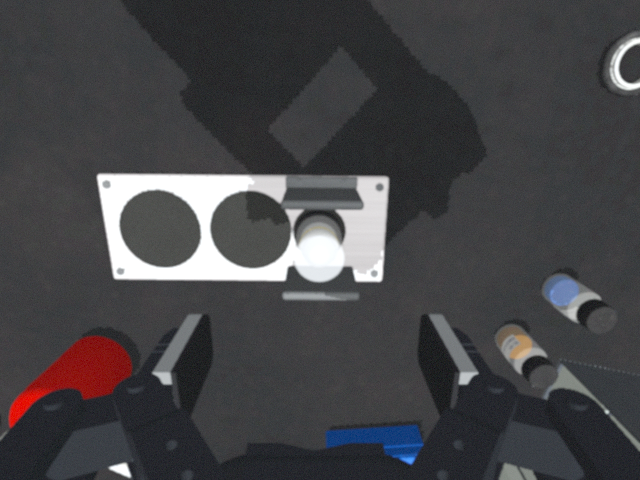

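Run:
```python
from h import *
f=np.load("w5.npz"); s=dict(tool_rot=f["R"],position=f["p"])
P=lambda px,z:plane("wrist",px,z,s)
print("front,mid",P([(160.5,228),(251,229)],.006),"obj",P([(320,258)],.061),P([(319.5,229)],.008))
```

```text
front,mid [[ 0.483  -0.2379  0.006 ]
 [ 0.5476 -0.224   0.006 ]] obj [[ 0.5963 -0.2145  0.061 ]] [[ 0.5961 -0.2123  0.008 ]]
```

Emit:
jog_arm:
  hand: [0.07, 0.07, 0.07, 0.07, 0.07]
  travel:
    - [0.002, 0, -0.02]
    - [0, 0, -0.035]
    - [0, 0, -0.035]
    - [0, 0, -0.018]
    - [0, 0, -0.0075]
  yaw: [0, 0, 0, 0, 0]

```text
time_s: 18.1
position: [0.596, -0.2142, 0.0373]
tool_rot: [[-0.223, 0.975, -0.0], [0.975, 0.223, 0.0], [0.0, -0.0, -1.0]]
ft_force: [0.9, -1.0, 0.8]
grip_width: 0.0701
gripper_force: 0.0
```

Emit:
jog_arm:
  hand: [0.055, 0.04, 0.03, 0.018, 0.018]
  travel:
    - [0, 0, 0]
    - [0, 0, 0]
    - [0, 0, 0]
    - [0, 0, 0]
    - [0, 0, 0]
  yaw: [0, 0, 0, 0, 0]
  grip_force: 25

```text
time_s: 18.73
position: [0.5962, -0.2144, 0.0386]
tool_rot: [[-0.223, 0.975, 0.001], [0.975, 0.223, -0.001], [-0.001, 0.001, -1.0]]
ft_force: [-1.6, 1.3, 5.9]
grip_width: 0.0246
gripper_force: 24.5
```

Emit:
jog_arm:
  hand: [0.018, 0.018, 0.018, 0.018, 0.018]
  travel:
    - [0, 0, 0]
    - [0, 0, 0.01]
    - [0, 0, 0.025]
    - [0, 0, 0.03]
    - [0, 0, 0.02]
  yaw: [0, 0, 0, 0, 0]

```text
time_s: 19.35
position: [0.5962, -0.2143, 0.1246]
tool_rot: [[-0.223, 0.975, 0.001], [0.975, 0.223, -0.001], [-0.001, 0.001, -1.0]]
ft_force: [-0.0, 0.1, -1.3]
grip_width: 0.0245
gripper_force: 24.7
```

Emit:
jog_arm:
  hand: [0.018, 0.018, 0.018, 0.018, 0.018]
  travel:
    - [-0.005, 0.025, 0.015]
    - [-0.01, 0.045, 0]
    - [-0.01, 0.045, 0]
    - [-0.005, 0.03, 0]
    - [0, 0.009, 0]
  yaw: [0, 0, 0, 0, 0]

```text
time_s: 19.98
position: [0.5651, -0.0577, 0.1381]
tool_rot: [[-0.226, 0.974, -0.001], [0.974, 0.226, 0.0], [0.001, -0.001, -1.0]]
ft_force: [-0.4, -0.1, -0.4]
grip_width: 0.0242
gripper_force: 24.7
```

Emit:
jog_arm:
  hand: [0.018, 0.018, 0.018, 0.018, 0.018]
  travel:
    - [0, 0, 0]
    - [0, 0, 0]
    - [0, 0, 0]
    - [0, 0, 0]
    - [0, 0, 0]
  yaw: [0, 0, 0, 0, 0]

```text
time_s: 20.6
position: [0.566, -0.0605, 0.1378]
tool_rot: [[-0.223, 0.975, -0.0], [0.975, 0.223, -0.0], [-0.0, -0.0, -1.0]]
ft_force: [-0.2, -0.0, -0.7]
grip_width: 0.0246
gripper_force: 24.7
```

Run:
```python
from h import *
s=env.observe(); im=env.get_image("wrist"); np.savez("w6.npz",R=s["tool_rot"],p=s["position"]); print(s["position"],s["time_s"])
cv2.imwrite("pics/w6.png",im[:,:,::-1])
```

```text
[ 0.56599199 -0.06047572  0.1377809 ] 20.6
```

View pics/w6.png

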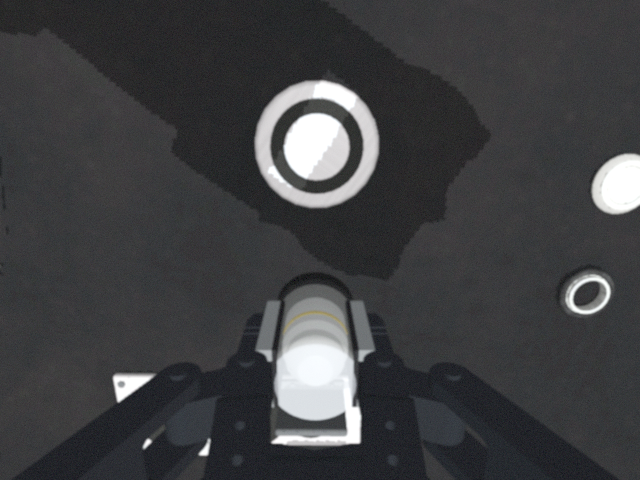

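Run:
```python
from h import *
f=np.load("w6.npz"); s=dict(tool_rot=f["R"],position=f["p"])
P=lambda px,z:plane("wrist",px,z,s)
print("seat",P([(317,145.5)],.008),"inner",P([(317,147)],.008),"top",P([(315,388)],.160),"base front",P([(315,273)],.105))
```

```text
seat [[ 5.527e-01 -3.000e-04  8.000e-03]] inner [[ 0.553  -0.0012  0.008 ]] top [[ 0.5656 -0.062   0.16  ]] base front [[ 0.5619 -0.046   0.105 ]]
```

Emit:
jog_arm:
  hand: [0.018, 0.018, 0.018, 0.018, 0.018]
  travel:
    - [-0.006, 0.03, 0]
    - [-0.006, 0.025, 0]
    - [-0.0007, 0.0065, -0.01]
    - [0, 0, -0.03]
    - [0, 0, -0.03]
  yaw: [0, 0, 0, 0, 0]

```text
time_s: 21.28
position: [0.5535, 0.0008, 0.0666]
tool_rot: [[-0.223, 0.975, 0.0], [0.975, 0.223, -0.0], [-0.0, 0.0, -1.0]]
ft_force: [-0.0, -0.4, -0.9]
grip_width: 0.0239
gripper_force: 24.7
```

Emit:
jog_arm:
  hand: [0.018, 0.018, 0.018, 0.018, 0.024]
  travel:
    - [0, 0, -0.015]
    - [0, 0, -0.008]
    - [0, 0, -0.0045]
    - [0, 0, 0]
    - [0, 0, 0]
  yaw: [0, 0, 0, 0, 0]

```text
time_s: 21.9
position: [0.5536, 0.0012, 0.0408]
tool_rot: [[-0.223, 0.975, 0.001], [0.975, 0.223, -0.0], [-0.001, 0.001, -1.0]]
ft_force: [0.1, -0.6, -1.0]
grip_width: 0.0242
gripper_force: 24.7
```

Emit:
jog_arm:
  hand: [0.028, 0.034, 0.042, 0.05, 0.055]
  travel:
    - [0, 0, 0]
    - [0, 0, 0]
    - [0, 0, 0]
    - [0, 0, 0]
    - [0, 0, 0.01]
  yaw: [0, 0, 0, 0, 0]

```text
time_s: 22.52
position: [0.5529, 0.0014, 0.0502]
tool_rot: [[-0.223, 0.975, -0.001], [0.975, 0.223, 0.0], [0.001, -0.001, -1.0]]
ft_force: [0.1, -0.3, -0.5]
grip_width: 0.0549
gripper_force: 0.0
```

Emit:
jog_arm:
  hand: [0.06, 0.06, 0.06, 0.07, 0.07]
  travel:
    - [0, 0, 0.025]
    - [0, 0, 0.04]
    - [0, 0, 0.04]
    - [0, -0.03, 0.03]
    - [0, -0.03, 0]
  yaw: [0, 0, 0, 0, 0]

```text
time_s: 23.15
position: [0.5541, -0.0594, 0.1886]
tool_rot: [[-0.224, 0.975, 0.005], [0.975, 0.224, -0.002], [-0.003, 0.005, -1.0]]
ft_force: [0.0, -0.7, -0.3]
grip_width: 0.0699
gripper_force: 0.0
```

Emit:
jog_arm:
  hand: [0.07, 0.07, 0.07, 0.07, 0.07]
  travel:
    - [0, 0, 0]
    - [0, 0, 0]
    - [0, 0, 0]
    - [0, 0, 0]
    - [0, 0, 0]
  yaw: [0, 0, 0, 0, 0]

```text
time_s: 23.78
position: [0.5533, -0.0583, 0.1852]
tool_rot: [[-0.224, 0.975, -0.0], [0.975, 0.224, 0.0], [0.0, -0.0, -1.0]]
ft_force: [-0.5, -0.2, 0.5]
grip_width: 0.07
gripper_force: 0.0
```

Run:
```python
from h import *
s=env.observe(); im=env.get_image("wrist"); np.savez("w7.npz",R=s["tool_rot"],p=s["position"]); print(s["position"],s["time_s"])
im2=env.get_image("side")[160:440,120:460]
cv2.imwrite("pics/w7.png",np.hstack([im[:,160:560],cv2.resize(im2,(390,480))])[:,:,::-1])
```

```text
[ 0.55326424 -0.05834685  0.1852465 ] 23.775
```

View pics/w7.png

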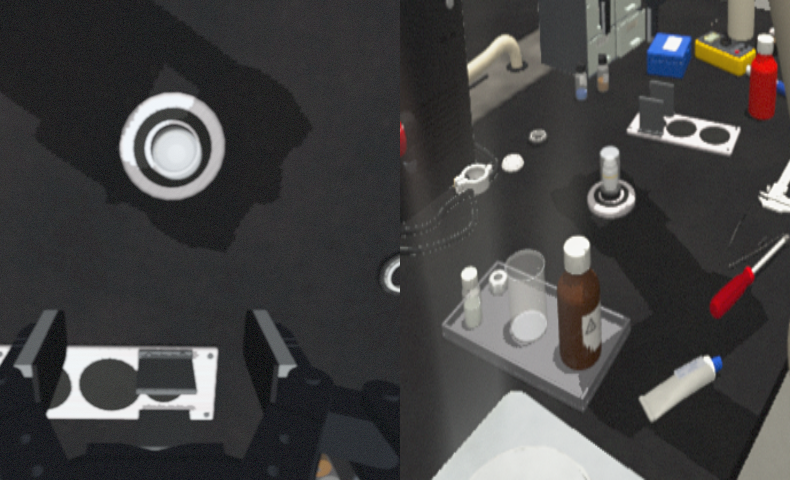

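Run:
```python
from h import *
f=np.load("w7.npz"); s=dict(tool_rot=f["R"],position=f["p"])
P=lambda px,z:plane("wrist",px,z,s)
print("seat",P([(332.5,146)],.008),"objtop",P([(335,150)],.063))
```

```text
seat [[5.525e-01 3.000e-04 8.000e-03]] objtop [[0.5513 0.0022 0.063 ]]
```

Emit:
jog_arm:
  hand: [0.08, 0.08, 0.08, 0.08, 0.08]
  travel:
    - [-0.01, 0.03, 0]
    - [-0.01, 0.04, 0]
    - [-0.01, 0.04, 0]
    - [-0.01, 0.04, 0]
    - [-0.01, 0.04, 0]
  yaw: [-0.175, -0.175, -0.175, -0.175, -0.175]

```text
time_s: 24.5
position: [0.5029, 0.1326, 0.1854]
tool_rot: [[0.61, 0.792, 0.0], [0.792, -0.61, 0.0], [0.0, 0.0, -1.0]]
ft_force: [0.6, -0.5, 0.1]
grip_width: 0.0802
gripper_force: 0.0
```

Emit:
jog_arm:
  hand: [0.08, 0.08, 0.08, 0.08, 0.08]
  travel:
    - [-0.003, 0.04, 0]
    - [0, 0.04, 0]
    - [0, 0.03, 0]
    - [0, 0.014, 0]
    - [0, 0, 0]
  yaw: [-0.175, -0.175, -0.175, -0.175, 0]

```text
time_s: 25.12
position: [0.5001, 0.256, 0.1852]
tool_rot: [[0.975, 0.222, -0.0], [0.222, -0.975, -0.0], [-0.0, 0.0, -1.0]]
ft_force: [0.8, -0.1, -0.3]
grip_width: 0.0795
gripper_force: 0.0
```

Emit:
jog_arm:
  hand: [0.08, 0.08, 0.08, 0.08, 0.08]
  travel:
    - [0, 0, 0]
    - [0, 0, 0]
    - [0, 0, -0.03]
    - [0, 0, 0]
    - [0, 0, 0]
  yaw: [0, 0, 0, 0, 0]

```text
time_s: 25.75
position: [0.5007, 0.2552, 0.1562]
tool_rot: [[0.976, 0.219, 0.001], [0.219, -0.976, 0.0], [0.001, -0.0, -1.0]]
ft_force: [0.4, 0.8, 0.1]
grip_width: 0.0798
gripper_force: 0.0
```

Emit:
jog_arm:
  hand: [0.08, 0.08, 0.08, 0.08, 0.08]
  travel:
    - [0, 0, -0.02]
    - [0, 0, -0.035]
    - [0, 0, -0.032]
    - [0, 0, -0.018]
    - [0, 0, -0.007]
  yaw: [0, 0, 0, 0, 0]

```text
time_s: 26.38
position: [0.5006, 0.2553, 0.0434]
tool_rot: [[0.976, 0.219, 0.0], [0.219, -0.976, 0.0], [0.0, -0.0, -1.0]]
ft_force: [0.0, 0.8, -0.5]
grip_width: 0.0797
gripper_force: 0.0
```

Emit:
jog_arm:
  hand: [0.07, 0.06, 0.05, 0.042, 0.042]
  travel:
    - [0, 0, 0]
    - [0, 0, 0]
    - [0, 0, 0]
    - [0, 0, 0]
    - [0, 0, 0]
  yaw: [0, 0, 0, 0, 0]
  grip_force: 22

```text
time_s: 27.0
position: [0.5007, 0.2554, 0.0443]
tool_rot: [[0.976, 0.219, 0.002], [0.219, -0.976, 0.0], [0.002, -0.0, -1.0]]
ft_force: [-1.7, -0.3, 5.9]
grip_width: 0.0498
gripper_force: 22.0
```

Emit:
jog_arm:
  hand: [0.042, 0.042, 0.042, 0.042, 0.042]
  travel:
    - [0, 0, 0]
    - [0, 0, 0.015]
    - [0, 0, 0.035]
    - [0, 0, 0.045]
    - [0, -0.01, 0.0355]
  yaw: [0, 0, 0, 0, 0]

```text
time_s: 27.62
position: [0.5002, 0.2456, 0.1765]
tool_rot: [[0.976, 0.22, 0.002], [0.22, -0.976, 0.001], [0.002, -0.0, -1.0]]
ft_force: [-0.0, 0.0, -1.5]
grip_width: 0.0502
gripper_force: 23.2
```

Emit:
jog_arm:
  hand: [0.042, 0.042, 0.042, 0.042, 0.042]
  travel:
    - [0, -0.03, 0]
    - [-0.002, -0.045, 0]
    - [-0.002, -0.045, 0]
    - [-0.002, -0.045, 0]
    - [-0.002, -0.045, 0]
  yaw: [0, 0, 0, 0, 0]

```text
time_s: 28.25
position: [0.492, 0.034, 0.1747]
tool_rot: [[0.976, 0.219, 0.001], [0.219, -0.976, -0.0], [0.001, 0.0, -1.0]]
ft_force: [0.8, -0.3, 0.4]
grip_width: 0.0501
gripper_force: 23.2
```

Emit:
jog_arm:
  hand: [0.042, 0.042, 0.042, 0.042, 0.042]
  travel:
    - [-0.002, -0.045, 0]
    - [-0.002, -0.045, 0]
    - [-0.002, -0.045, 0]
    - [-0.002, -0.045, 0]
    - [-0.0018, -0.04, 0]
  yaw: [0, 0, 0, 0, 0]

```text
time_s: 28.88
position: [0.4822, -0.1863, 0.1747]
tool_rot: [[0.976, 0.219, 0.001], [0.219, -0.976, -0.0], [0.001, 0.001, -1.0]]
ft_force: [-0.7, 0.9, 0.1]
grip_width: 0.0501
gripper_force: 23.2
```

Emit:
jog_arm:
  hand: [0.042, 0.042, 0.042, 0.042, 0.042]
  travel:
    - [0, -0.03, 0]
    - [0, -0.018, 0]
    - [0, -0.005, 0]
    - [0, 0, 0]
    - [0, 0, 0]
  yaw: [0, 0, 0, 0, 0]

```text
time_s: 29.5
position: [0.4825, -0.2367, 0.1739]
tool_rot: [[0.975, 0.22, -0.0], [0.22, -0.975, 0.0], [-0.0, -0.0, -1.0]]
ft_force: [0.4, 0.1, -1.0]
grip_width: 0.0497
gripper_force: 23.2
```

Emit:
jog_arm:
  hand: [0.042, 0.042, 0.042, 0.042, 0.042]
  travel:
    - [0, -0.0015, -0.02]
    - [0, 0, -0.04]
    - [0, 0, -0.035]
    - [0, 0, -0.02]
    - [0, 0, -0.01]
  yaw: [0, 0, 0, 0, 0]

```text
time_s: 30.12
position: [0.4824, -0.2384, 0.048]
tool_rot: [[0.976, 0.22, -0.001], [0.22, -0.976, 0.001], [-0.001, -0.001, -1.0]]
ft_force: [-0.7, -0.4, -0.4]
grip_width: 0.05
gripper_force: 23.2
```

Emit:
jog_arm:
  hand: [0.042, 0.042, 0.042, 0.042, 0.042]
  travel:
    - [0, 0, -0.0045]
    - [0, 0, 0]
    - [0, 0, 0]
    - [0, 0, 0]
    - [0, 0, 0]
  yaw: [0, 0, 0, 0, 0]

```text
time_s: 30.75
position: [0.4827, -0.2388, 0.0461]
tool_rot: [[0.976, 0.219, 0.001], [0.22, -0.976, -0.001], [0.001, 0.001, -1.0]]
ft_force: [-4.3, 3.6, 10.9]
grip_width: 0.05
gripper_force: 23.7
```

Emit:
jog_arm:
  hand: [0.051, 0.055, 0.06, 0.068, 0.075]
  travel:
    - [0, 0, 0.0005]
    - [0, 0, 0]
    - [0, 0, 0]
    - [0, 0, 0]
    - [0, 0, 0.005]
  yaw: [0, 0, 0, 0, 0]

```text
time_s: 31.38
position: [0.4823, -0.2391, 0.0497]
tool_rot: [[0.976, 0.219, -0.001], [0.219, -0.976, 0.001], [-0.001, -0.001, -1.0]]
ft_force: [-0.1, -0.5, -0.6]
grip_width: 0.0753
gripper_force: 0.0
```

Emit:
jog_arm:
  hand: [0.085, 0.085, 0.085, 0.085, 0.085]
  travel:
    - [0, 0, 0.025]
    - [0, 0, 0.04]
    - [0, 0, 0.04]
    - [0, 0.02, 0.02]
    - [0, 0.045, 0]
  yaw: [0, 0, 0, 0, 0]

```text
time_s: 32.0
position: [0.4831, -0.1748, 0.1767]
tool_rot: [[0.976, 0.217, 0.004], [0.217, -0.976, -0.002], [0.003, 0.003, -1.0]]
ft_force: [-0.6, 0.5, 0.1]
grip_width: 0.0851
gripper_force: 0.0
```

Emit:
jog_arm:
  hand: [0.085, 0.085, 0.085, 0.085, 0.085]
  travel:
    - [-0.006, 0.05, 0]
    - [-0.006, 0.05, 0]
    - [-0.006, 0.05, 0]
    - [-0.006, 0.05, 0]
    - [-0.006, 0.05, 0]
  yaw: [0, 0, 0, 0, 0]

```text
time_s: 32.62
position: [0.4521, 0.0773, 0.1752]
tool_rot: [[0.976, 0.219, 0.001], [0.219, -0.976, -0.0], [0.001, 0.0, -1.0]]
ft_force: [0.2, -0.1, -0.3]
grip_width: 0.085
gripper_force: 0.0
```

Emit:
jog_arm:
  hand: [0.085, 0.085, 0.085, 0.085, 0.085]
  travel:
    - [-0.01, 0.05, 0]
    - [-0.01, 0.05, 0]
    - [-0.01, 0.04, 0]
    - [-0.0004, 0.02, 0]
    - [0, 0.0098, 0]
  yaw: [0, 0, 0, 0, 0]

```text
time_s: 33.25
position: [0.4219, 0.2465, 0.1751]
tool_rot: [[0.975, 0.22, 0.0], [0.22, -0.975, 0.0], [0.0, 0.0, -1.0]]
ft_force: [1.0, -0.5, 0.2]
grip_width: 0.0851
gripper_force: 0.0
```

Emit:
jog_arm:
  hand: [0.085, 0.085, 0.085, 0.085, 0.085]
  travel:
    - [0, 0, 0]
    - [0, 0, 0]
    - [0, 0, -0.02]
    - [0, 0, 0]
    - [0, 0, 0]
  yaw: [0, 0, 0, 0, 0]

```text
time_s: 33.88
position: [0.4224, 0.2453, 0.1554]
tool_rot: [[0.976, 0.218, 0.001], [0.218, -0.976, 0.0], [0.001, -0.0, -1.0]]
ft_force: [-1.1, -0.2, 0.2]
grip_width: 0.085
gripper_force: 0.0
```

Emit:
jog_arm:
  hand: [0.085, 0.085, 0.085, 0.085, 0.085]
  travel:
    - [0, 0, -0.02]
    - [0, 0, -0.03]
    - [0, 0, -0.027]
    - [0, 0, -0.013]
    - [0, 0, -0.0055]
  yaw: [0, 0, 0, 0, 0]

```text
time_s: 34.5
position: [0.4224, 0.2456, 0.0594]
tool_rot: [[0.976, 0.219, 0.0], [0.219, -0.976, 0.0], [0.0, -0.0, -1.0]]
ft_force: [-0.8, 0.2, 0.2]
grip_width: 0.0848
gripper_force: 0.0
```

Emit:
jog_arm:
  hand: [0.07, 0.06, 0.05, 0.045, 0.045]
  travel:
    - [0, 0, 0]
    - [0, 0, 0]
    - [0, 0, 0]
    - [0, 0, 0]
    - [0, 0, 0]
  yaw: [0, 0, 0, 0, 0]
  grip_force: 35

```text
time_s: 35.12
position: [0.4225, 0.2456, 0.0602]
tool_rot: [[0.976, 0.219, 0.002], [0.219, -0.976, 0.0], [0.002, 0.0, -1.0]]
ft_force: [-1.3, -2.1, 6.0]
grip_width: 0.0513
gripper_force: 35.9
```

Emit:
jog_arm:
  hand: [0.045, 0.045, 0.045, 0.045, 0.045]
  travel:
    - [0, 0, 0]
    - [0, 0, 0.015]
    - [0, 0, 0.03]
    - [0, 0, 0.035]
    - [0, -0.01, 0.02]
  yaw: [0, 0, 0, 0, 0]

```text
time_s: 35.75
position: [0.4222, 0.2359, 0.1611]
tool_rot: [[0.976, 0.22, 0.002], [0.22, -0.976, 0.001], [0.002, -0.0, -1.0]]
ft_force: [-0.1, -1.0, -2.4]
grip_width: 0.0511
gripper_force: 37.6
```

Emit:
jog_arm:
  hand: [0.045, 0.045, 0.045, 0.045, 0.045]
  travel:
    - [0.01, -0.03, 0]
    - [0.01, -0.045, 0]
    - [0.01, -0.045, 0]
    - [0.01, -0.045, 0]
    - [0.01, -0.045, 0]
  yaw: [0, 0, 0, 0, 0]

```text
time_s: 36.38
position: [0.4721, 0.0242, 0.1595]
tool_rot: [[0.976, 0.219, 0.0], [0.219, -0.976, 0.0], [0.0, 0.0, -1.0]]
ft_force: [0.4, 0.1, -1.7]
grip_width: 0.0513
gripper_force: 37.6
```

Emit:
jog_arm:
  hand: [0.045, 0.045, 0.045, 0.045, 0.045]
  travel:
    - [0.015, -0.045, 0]
    - [0.015, -0.045, 0]
    - [0.015, -0.045, 0]
    - [0.015, -0.045, 0]
    - [0.0153, -0.04, 0]
  yaw: [0, 0, 0, 0, 0]

```text
time_s: 37.0
position: [0.5475, -0.196, 0.1593]
tool_rot: [[0.976, 0.218, -0.0], [0.218, -0.976, 0.0], [-0.0, -0.0, -1.0]]
ft_force: [-0.2, 0.2, -2.5]
grip_width: 0.0515
gripper_force: 37.6
```

Emit:
jog_arm:
  hand: [0.045, 0.045, 0.045, 0.045, 0.045]
  travel:
    - [0, -0.02, 0]
    - [0, -0.01, 0]
    - [0, 0, 0]
    - [0, 0, 0]
    - [0, 0, 0]
  yaw: [0, 0, 0, 0, 0]

```text
time_s: 37.62
position: [0.5474, -0.2235, 0.1595]
tool_rot: [[0.975, 0.22, 0.0], [0.22, -0.975, 0.0], [0.0, -0.0, -1.0]]
ft_force: [-0.4, 0.3, -2.8]
grip_width: 0.0514
gripper_force: 37.6
```

Emit:
jog_arm:
  hand: [0.045, 0.045, 0.045, 0.045, 0.045]
  travel:
    - [0.0003, -0.001, -0.02]
    - [0, 0, -0.03]
    - [0, 0, -0.027]
    - [0, 0, -0.013]
    - [0, 0, -0.007]
  yaw: [0, 0, 0, 0, 0]

```text
time_s: 38.25
position: [0.5478, -0.2252, 0.0622]
tool_rot: [[0.976, 0.219, 0.0], [0.219, -0.976, -0.0], [0.0, 0.0, -1.0]]
ft_force: [-1.0, -0.6, 13.9]
grip_width: 0.0514
gripper_force: 40.1
```

Emit:
jog_arm:
  hand: [0.045, 0.045, 0.045, 0.045, 0.045]
  travel:
    - [0, 0, -0.001]
    - [0, 0, 0]
    - [0, 0, 0]
    - [0, 0, 0]
    - [0, 0, 0]
  yaw: [0, 0, 0, 0, 0]

```text
time_s: 38.88
position: [0.5482, -0.2255, 0.0623]
tool_rot: [[0.976, 0.219, 0.002], [0.219, -0.976, -0.001], [0.001, 0.001, -1.0]]
ft_force: [0.4, 1.5, 6.0]
grip_width: 0.0516
gripper_force: 38.3
```

Bottle is on the plate; release, rise, retreat and look.

Emit:
jog_arm:
  hand: [0.052, 0.056, 0.062, 0.07, 0.08]
  travel:
    - [0, 0, 0.001]
    - [0, 0, 0]
    - [0, 0, 0]
    - [0, 0, 0]
    - [0, 0, 0]
  yaw: [0, 0, 0, 0, 0]

```text
time_s: 39.5
position: [0.5477, -0.2254, 0.0623]
tool_rot: [[0.976, 0.219, 0.0], [0.219, -0.976, -0.0], [0.0, 0.0, -1.0]]
ft_force: [0.7, 0.1, -0.2]
grip_width: 0.0798
gripper_force: 0.0
```

Emit:
jog_arm:
  hand: [0.085, 0.085, 0.085, 0.085, 0.085]
  travel:
    - [0, 0, 0.01]
    - [0, 0, 0.03]
    - [0, 0, 0.04]
    - [0, 0, 0.04]
    - [0, 0, 0.04]
  yaw: [0, 0, 0, 0, 0]

```text
time_s: 40.12
position: [0.5475, -0.2253, 0.2245]
tool_rot: [[0.976, 0.219, 0.001], [0.219, -0.976, -0.0], [0.001, 0.001, -1.0]]
ft_force: [-0.0, -0.4, -1.0]
grip_width: 0.0853
gripper_force: 0.0
```

Emit:
jog_arm:
  hand: [0.085, 0.085, 0.085, 0.085, 0.085]
  travel:
    - [-0.02, 0.01, 0.03]
    - [-0.02, 0.02, 0.02]
    - [0, 0.02, 0]
    - [0, 0, 0]
    - [0, 0, 0]
  yaw: [0, 0, 0, 0, 0]

```text
time_s: 40.75
position: [0.508, -0.1756, 0.2714]
tool_rot: [[0.976, 0.219, -0.001], [0.219, -0.976, 0.001], [-0.001, -0.001, -1.0]]
ft_force: [0.5, 0.2, -0.1]
grip_width: 0.0847
gripper_force: 0.0
```

Run:
```python
from h import *
s=env.observe(); im=env.get_image("wrist"); np.savez("w8.npz",R=s["tool_rot"],p=s["position"]); print(s["position"],s["time_s"])
im2=env.get_image("side")[160:400,140:460]
cv2.imwrite("pics/w8.png",np.hstack([im[:,160:560],cv2.resize(im2,(400,300),interpolation=cv2.INTER_CUBIC) if 0 else cv2.resize(im2,(400,480))])[:,:,::-1])
```

```text
[ 0.50803052 -0.1755562   0.27137021] 40.75
```

View pics/w8.png

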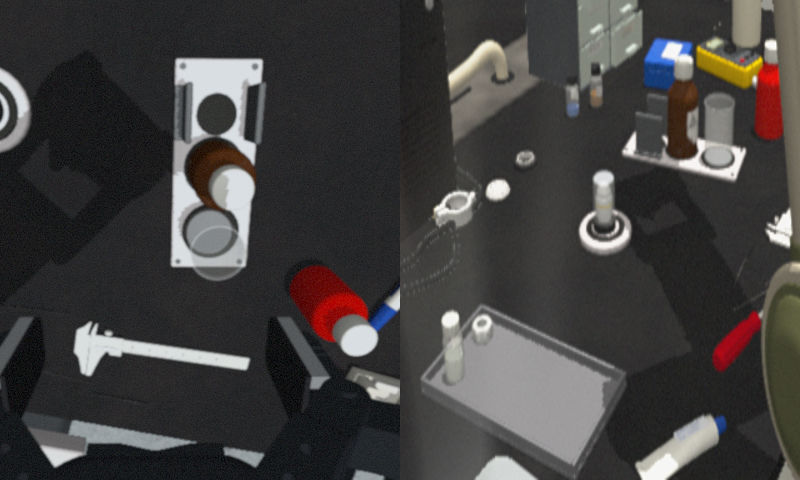

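Run:
```python
from h import *
f=np.load("w8.npz"); s=dict(tool_rot=f["R"],position=f["p"])
P=lambda px,z:plane("wrist",px,z,s)
print("cap",P([(392,188)],.112),"rim",P([(377.5,253)],.072))
```

```text
cap [[ 0.5463 -0.224   0.112 ]] rim [[ 0.4819 -0.2372  0.072 ]]
```

Within about 2 mm of the disc centres (0.548, -0.225) and (0.483, -0.239).

```bash
python3 -c "
from rig import env
print(env.close_job())"
```

```text
the job is handed in; nothing more can be done
None
```

The objective case was set in the middle of the seat first, then the beaker and bottle went back on their own discs. All three stood upright in the last pictures, each within about 3 mm of its target, with the vial and nut left alone. I handed the job in at about 41 s; no verdict came back.

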